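# Centre the lidded pot on the charcoal stove

## Robot

A 6-joint arm with a two-finger parallel gripper is mounted at the origin on the work surface. World frame = base frame: x ahead of the robot, y to its left, z up, the work surface at z = 0. Lengths are in m, angles in rad, forces in N, time in s.
With the tool pointing down it reaches from about 0.25 to 0.775 m from the base axis. Payload 4 kg.
Tool frame: the origin (TCP) lies on the centre line of the jaws, within the pads' length; the fingertips stand 22 mm ahead of it and the grasp point (between the pads) lies 3 mm ahead of it (ctrl.tcp_to_tips is the distance from the TCP to the fingertips, in m); z points along the fingers, y is the line along which they close (so a half turn about z gives the same grasp; the last joint's range is limited). The gripper opens to 85 mm and grips with 20 to 120 N. Pads are 22 mm wide; open, the fingers measure 114 mm over their backs; the gripper's body (76 mm by 85 mm) begins 54 mm behind the grasp point. The pads swing forward as they close: fully open they stand 13 mm farther back than shut.
Start: joints at [-0.103, 0.087, 1.371, -0, 1.684, -0.103], TCP at [0.55, -0, 0.253] pointing down, gripper open.
Joint ranges: [-3.1, 3.1], [-0.76, 2.03], [0.27, 2.55], [-1.08, 4.22], [0.17, 2.65], [-2.57, 2.57]. Speed limits (rad/s): [2.79, 2.79, 3.14, 3.14, 3.14, 3.14].

## Interface

Orientations are given as [roll, pitch, yaw] about the fixed x, y, z axes, in that order (R = Rz(yaw) Ry(pitch) Rx(roll)).
In Python, from plant import ctrl gives the robot as it stands.
- The arm moves only by the shell command python3 -m jog 'ROWS' [FORCE]. ROWS is JSON, a list of rows, each an object of numbers: "x", "y", "z": the shift along the tool's x, y, z in mm; "turn": the turn about the tool's z in rad; "grip": the opening, from -1 (shut) to 1 (fully open). A call has 1 to 5 rows; each row is the pose to reach, as a shift and turn from the pose commanded when the call began, along the tool's axes at that moment; what a row does not reach only later rows make up. A row lasts 1/8 s, in which the tool goes at most 62.5 mm and 10.7 degrees, less where a joint would pass 70% of its speed; a pose out of reach is approached as far as the arm can. A call with a gripper value outside its range is refused whole. The fingers move at their own pace and stop on an object; FORCE is the grip in N (left out, the last holds). Time passes only in rows, so rows that repeat a pose let the fingers close. It gives the time, the measured TCP pose, the force, the opening and the grip force at its end, in the units of the state.
- ctrl.observe(): the state, without advancing time (a new reading comes with each control period).
- ctrl.get_image(name): name is "scene" or "side" or "wrist"; returns a dict with "frame" (384x512x3 uint8, blue, green, red), "intrinsics" (3x3 intrinsics, pixels), "D" ([k1, k2, p1, p2, k3] as OpenCV has them; the pictures are not rectified), "extrinsics" (4x4, takes a point from world to camera coordinates); the wrist camera has in their place "T_tool_cam" (4x4, takes a point from camera to tool coordinates, whose origin is the TCP and whose axes are the flange's). Camera axes: x right, y down, z forward; pixel columns grow to the right and rows downward; lengths in m; the calibration is good to about 2 mm. A picture is of the moment at which its call begins: read the wrist's pose just before it. There is no depth.
- ctrl.job_done(): hands the job in; it is judged then, once.
The state is a dict: "time_s": time; "joints": joint angles; "dq": joint speeds; "effort": joint torques, N m; "tool_pos": TCP position; "orientation": TCP orientation; "force": force on the tool from outside, world axes, zero at the start; "ft_torque": the same for the moment, N m; "gripper_width": opening from 0.0 (shut) to 1.0 (fully open); "gripper_force": force on a finger pad.
Only numpy, scipy, OpenCV 4.12 (cv2) and the standard library are available. Lean on these libraries where they do the work, as an engineer would, in place of code of your own. Each camera call takes 0.05 s, during which the arm holds its last target. There are 200 camera calls.

## Task

The small lidded pot was set down off-centre on the charcoal stove's three pot rests and could tip. With light fingertip taps on its side, slide it until it sits level and centred over the stove, then draw back. Do not grasp, lift or tip the pot, do not touch its lid or lean on the stove, and leave the other things where they are.

Things in the scene. Friction and masses are not known exactly. Their poses are not given: they have to be found in the camera images.
- jiko: unlit round charcoal stove, blue waisted metal body 230 mm across the top, clay liner; fixed. Origin on its upright axis at bench level, z up; it may be turned any way. Clay rim 180 mm up. Three steel pot rests, evenly spaced, have level tops 195 mm up, 13 mm wide, from 28 to 62 mm out from the axis. Wire handles at two sides reach 145 mm from the axis, below 165 mm.
- pot: round flat-bottomed aluminium pot, 0.25 to 0.5 kg, loose on the rests. Origin: centre of its underside, z up its axis. Wall 140 mm across; the flange round its mouth, 150 mm across, has its top 55 mm up, so a finger beside the pot meets the flange's edge first. Starts 17 to 26 mm off the stove's axis. It slides at a push of 1 to 2.5 N; pressing down on the flange can tip it.
- lid: flat aluminium lid, 140 mm across, loose on the pot, a 5 mm deep plug inside the mouth. Origin: on its axis in the plane of the flange's top, 55 mm above the pot's origin. A black knob 30 mm across at its middle has its top 25 mm above the origin.
- bowl: white ceramic bowl, 150 mm across, on the shelf. Bystander, leave it alone. Origin at the middle of its underside.
- spoon_a: stainless steel spoon, 180 mm long, on the shelf. Bystander, leave it alone. Origin at the middle of its underside.
- spoon_b: stainless steel spoon, 180 mm long, lying near the stove. Bystander, leave it alone. Origin at the middle of its underside.
- jar: closed glass spice jar, 46 mm across, 86 mm high, red cap, standing near the stove. Bystander, leave it alone. Origin at the middle of its underside.
- mug: blue mug, 80 mm across, 80 mm high, standing near the stove. Bystander, leave it alone. Origin at the middle of its underside.
- tongs: steel charcoal tongs, 285 mm long, lying near the stove. Bystander, leave it alone. Origin at the middle of its underside.

How it is judged:
At the end, for the whole second after the job is handed in: The pot stands at rest and level (within 1.7 degrees) on the pot rests, its axis within 6 mm of the stove's axis, with its lid seated (horizontal distance between pot and jiko below 0.006 m and angle between pot's own z axis and vertical below 0.03 rad and z of pot in the frame of jiko between 0.192 and 0.198 m and linear speed of pot below 0.01 m/s and horizontal distance between lid and pot below 0.007 m and angle between lid's own z axis and vertical below 0.04 rad and z of lid in the frame of pot below 0.058 m); the robot touches nothing.
It fails at once if the pot is tipped (more than 7 degrees), lifted, or drops from the rests (by more than 10 mm) (angle between pot's own z axis and vertical above 0.12 rad or z of pot in the frame of jiko above 0.205 m or z of pot in the frame of jiko below 0.185 m).
It fails at once if the pot is pushed hard (more than 12 N) or with anything but the fingers (contact force between the fingers and pot above 12 N or contact force between the arm and pot above 1 N).
It fails at once if the lid is touched (more than 0.5 N), lifted or knocked askew (contact force between any of the fingers, the arm and lid above 0.5 N or z of lid in the frame of pot above 0.065 m or angle between lid's own z axis and vertical above 0.2 rad).
It fails at once if the robot leans on the stove (more than 5 N) (contact force between any of the fingers, the arm and jiko above 5 N).
It fails at once if a bystander is disturbed (moved more than 20 mm) (distance of any of bowl, spoon_a, spoon_b, jar, mug, tongs from where it was at the start of the episode above 0.02 m).
It also fails if it takes over 58 s, if anything falls off the work surface, if the arm or the gripper's body presses on something with over 40 N, if the wrist force passes 120 N, or if a joint passes its speed limit or range.

## Working session

There is one attempt and no reset: what is moved stays moved. The work goes in short steps, Python scripts to look and compute and a shell command to move; the robot and the scene stay as the last step left them, time stands still between calls to the robot, and variables do not carry over. Pictures are saved under pics/ and viewed, at most 10 in all, crops included, and the job is handed in when it is done.

```bash
mkdir -p pics
python3 - <<'E'
from plant import ctrl
import cv2,numpy as np
s=ctrl.observe();print(s['time_s'],s['tool_pos'],s['orientation'],s['force'])
ims=[]
for n in ['scene','side']:
    d=ctrl.get_image(n);ims.append(d['frame']);np.savez(f'{n}.npz',**d)
    print(n,d['intrinsics'],d['D'],d['extrinsics'])
    cv2.imwrite(f'pics/{n}0.png',cv2.resize(d['frame'],(800,600)))
d=ctrl.get_image('wrist');print(d['intrinsics'],d['D'],d['T_tool_cam']);cv2.imwrite('pics/wrist0.png',cv2.resize(d['frame'],(800,600)))
E
```

```text
0.0 [5.49537565e-01 1.53683950e-05 2.52100867e-01] [-3.13929272e+00 -1.78023036e-04  1.57076535e+00] [-0.42517098  0.29970109 -0.99424477]
scene [[363.89576956   0.         260.25773118]
 [  0.         363.89576956 187.34080085]
 [  0.           0.           1.        ]] [-0.00029607  0.          0.          0.          0.        ] [[-0.46950405  0.88292037  0.00419194  0.13346286]
 [ 0.69454361  0.37225536 -0.61565829 -0.35505161]
 [-0.54513771 -0.28614258 -0.7880021   1.60952758]
 [ 0.          0.          0.          1.        ]]
side [[488.00958766   0.         259.59021875]
 [  0.         488.00958766 190.74997993]
 [  0.           0.           1.        ]] [0.04421346 0.         0.         0.         0.        ] [[-0.72946622 -0.68396504  0.00841732  0.51458475]
 [-0.46818014  0.49027896 -0.73514209  0.3324151 ]
 [ 0.49868466 -0.54020214 -0.67786079  1.18214403]
 [ 0.          0.          0.          1.        ]]
[[338.70345917   0.         259.35437149]
 [  0.         338.70345917 192.70665034]
 [  0.           0.           1.        ]] [-0.09030746  0.          0.          0.          0.        ] [[ 1.04754047e-03 -9.50511789e-01 -3.10686726e-01  7.91305008e-02]
 [ 9.99999110e-01  1.25236646e-03 -4.59786446e-04  9.40979173e-04]
 [ 8.26126071e-04 -3.10685967e-01  9.50512255e-01 -1.20352993e-01]
 [ 0.00000000e+00  0.00000000e+00  0.00000000e+00  1.00000000e+00]]
```

View pics/scene0.png

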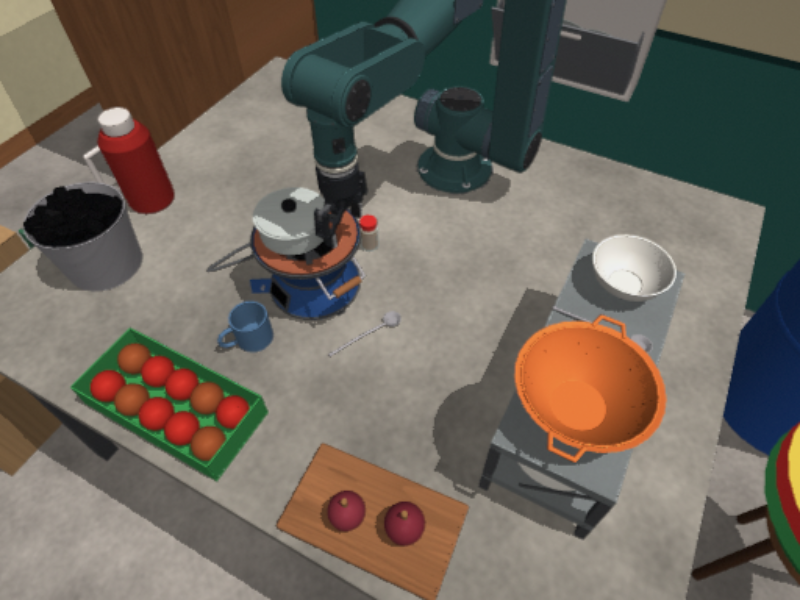

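View pics/side0.png

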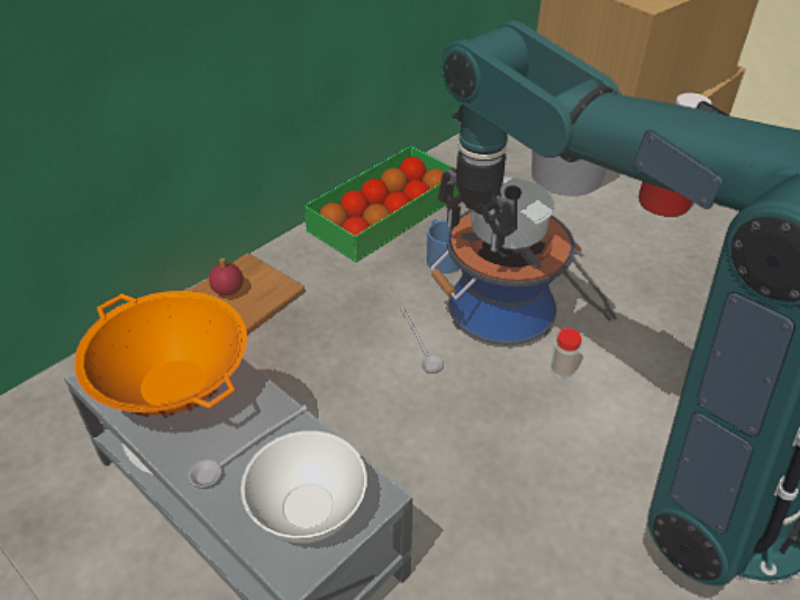

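The scene shot shows the pot at about (290,222) and the stove rim at about (305,240), with the gripper beside the pot on its +y side. The side shot shows the pot at about (512,215) and the rim at about (512,243). Next I'll zoom in.

Run:
```python
import cv2,numpy as np
a=np.load('scene.npz')['frame'][110:210,150:250];b=np.load('side.npz')['frame'][100:200,280:380]
cv2.imwrite('pics/crop0.png',np.hstack([cv2.resize(i,(400,400),interpolation=cv2.INTER_CUBIC) for i in (a,b)]))
```

```text
(no output)
```

View pics/crop0.png

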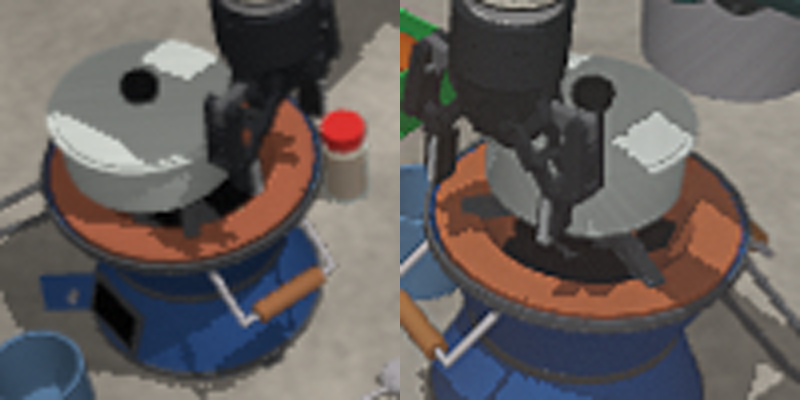

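View pics/wrist0.png

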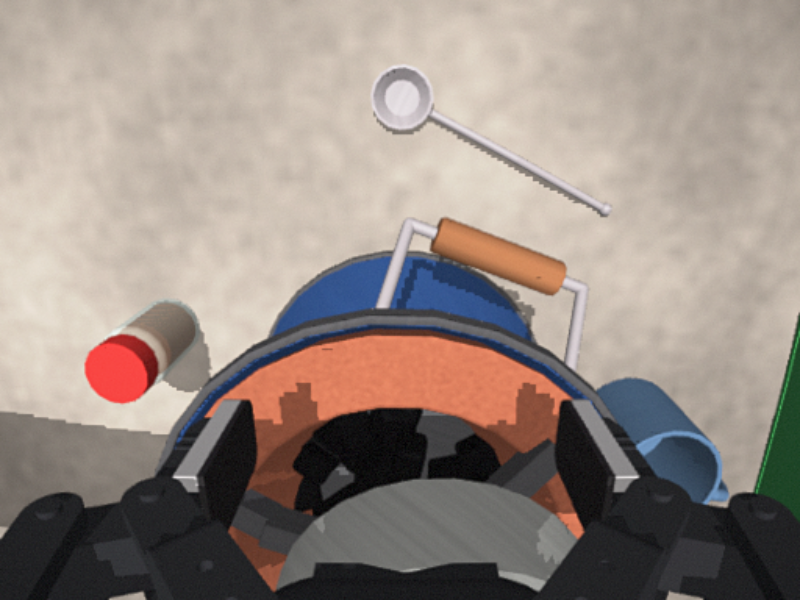

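The crops show the pot offset toward the far side of the stove. The wrist view shows the gripper straddling the pot's +y edge, with that edge at about (430,480). I'll rise straight up, then look from above.

```bash
python3 -m jog '[{"z":-60},{"z":-120},{"z":-180,"x":-20},{"z":-200,"x":-70},{"z":-200,"x":-70}]'
python3 -m jog '[{"z":0},{"z":0}]'
python3 - <<'E'
from plant import ctrl
import cv2,numpy as np
s=ctrl.observe();print(s['time_s'],s['tool_pos'],s['orientation'],s['force'])
d=ctrl.get_image('wrist');np.savez('w1.npz',pos=s['tool_pos'],rpy=s['orientation'],**d)
cv2.imwrite('pics/wrist1.png',cv2.resize(d['frame'],(800,600)))
for n in ['scene','side']:
    d=ctrl.get_image(n);np.savez(f'{n}.npz',**d)
E
```

```text
0.15 [5.49667506e-01 3.46420262e-05 2.52402846e-01] [-3.13991477e+00 -1.93941828e-04  1.57080370e+00] [ 0.10229208 -0.37443349  0.07978147]invalid input at $[0]: expected keys x, y, z, turn, grip
invalid input at $[0]: expected keys x, y, z, turn, grip
```

View pics/wrist1.png

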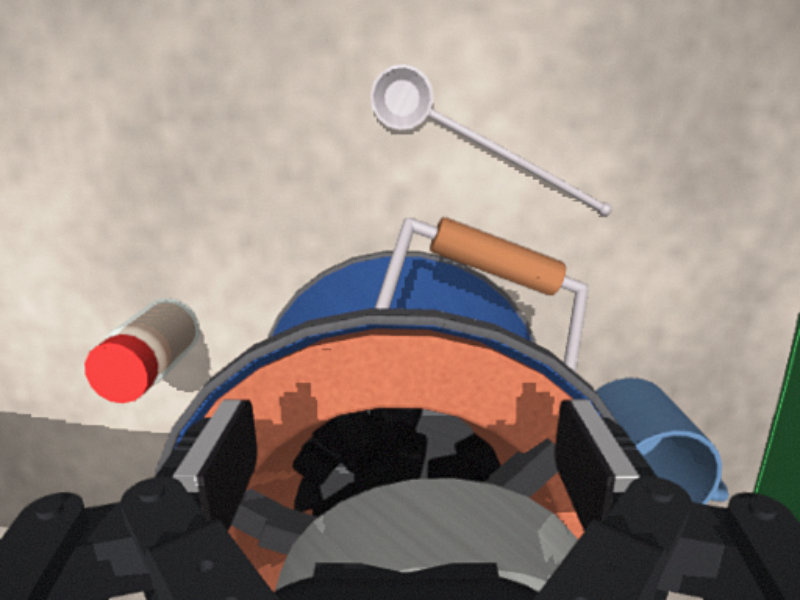

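The jog was refused because every row needs all the keys, so this is the same view as before. I'll resend it with full rows.

```bash
python3 -m jog '[{"x":0,"y":0,"z":-60,"turn":0,"grip":1},{"x":0,"y":0,"z":-120,"turn":0,"grip":1},{"x":-20,"y":0,"z":-180,"turn":0,"grip":1},{"x":-70,"y":0,"z":-200,"turn":0,"grip":1},{"x":-70,"y":0,"z":-200,"turn":0,"grip":1}]'
python3 -m jog '[{"x":0,"y":0,"z":0,"turn":0,"grip":1},{"x":0,"y":0,"z":0,"turn":0,"grip":1}]'
cat > look.py <<'E'
from plant import ctrl
import cv2,numpy as np,sys
s=ctrl.observe();print(s['time_s'],s['tool_pos'],s['orientation'],s['force'])
d=ctrl.get_image('wrist');np.savez(sys.argv[1]+'.npz',pos=s['tool_pos'],rpy=s['orientation'],**d)
cv2.imwrite(f'pics/{sys.argv[1]}.png',cv2.resize(d['frame'],(800,600)))
for n in ['scene','side']:
    d=ctrl.get_image(n);np.savez(f'{n}_{sys.argv[1]}.npz',**d)
E
python3 look.py w1
```

```text
time_s: 0.92
tool_pos: [0.5503, -0.0727, 0.4556]
orientation: [3.137, 0.002, 1.566]
force: [0.4, -0.2, -0.2]
gripper_width: 1.001
gripper_force: 0.0
time_s: 1.18
tool_pos: [0.5499, -0.0692, 0.4521]
orientation: [-3.139, -0.001, 1.572]
force: [0.1, -0.7, 0.6]
gripper_width: 0.999
gripper_force: 0.0
1.175 [ 0.54992625 -0.06915375  0.45208413] [-3.13939701e+00 -7.93875989e-04  1.57201071e+00] [ 0.09080665 -0.73121821  0.57970788]
```

View pics/w1.png

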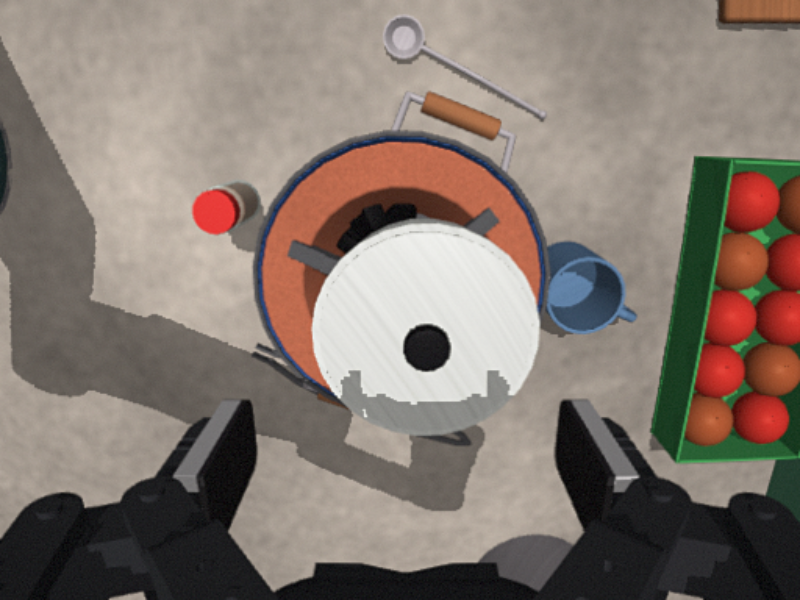

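From above, the stove rim is centred at about (402,275) and the pot flange at about (425,328), with the knob at (427,347). The fingers are clear of the pot. Now I'll fit circles.

```bash
cat > fit.py <<'E'
import cv2,numpy as np,sys
from scipy.spatial.transform import Rotation as R
from scipy.optimize import least_squares
C0=np.array([.55,-.085])
def load(tag,n):
    d=np.load(f'{tag}.npz' if n=='wrist' else f'{n}_{tag}.npz')
    if n=='wrist':
        T=np.eye(4);T[:3,:3]=R.from_euler('xyz',d['rpy']).as_matrix();T[:3,3]=d['pos']
        E=np.linalg.inv(T@d['T_tool_cam'])
    else: E=d['extrinsics']
    return d['frame'],d['intrinsics'],d['D'],E
def rect(tag,n,z,half=.2,s=.0005):
    f,K,D,E=load(tag,n);N=int(2*half/s)
    g=np.mgrid[0:N,0:N]*s-half
    P=np.stack([C0[0]+g[1],C0[1]-g[0],np.full((N,N),z)],-1).reshape(-1,3)
    p=cv2.projectPoints(P,cv2.Rodrigues(E[:3,:3])[0],E[:3,3],K,D)[0].reshape(N,N,2).astype(np.float32)
    return cv2.remap(f,p[...,0],p[...,1],cv2.INTER_LINEAR)
def circ(pts):
    f=lambda q:np.hypot(*(pts-q[:2]).T)-q[2]
    r=least_squares(f,[*np.median(pts,0),.1],loss='soft_l1',f_scale=.0007)
    return r.x,np.median(abs(f(r.x)))
def outer(mask,c,rmax,s=.0005,half=.2,angs=range(0,360,3)):
    rr=np.arange(.03,rmax,s/2);out=[]
    for a in angs:
        u=np.array([np.cos(np.radians(a)),np.sin(np.radians(a))]);p=c+rr[:,None]*u-C0
        m=mask[((half-p[:,1])/s).astype(int),((p[:,0]+half)/s).astype(int)]
        if m.any(): out.append(c+rr[np.nonzero(m)[0][-1]]*u)
    return np.array(out)
def stove(tag,n,z=.18):
    h=cv2.cvtColor(rect(tag,n,z),cv2.COLOR_BGR2HSV);m=(h[...,0]<14)&(h[...,1]>110)&(h[...,2]>70)
    c=C0
    for k in range(4):
        p=outer(m,c,.115);q,e=circ(p);c=q[:2]
    return q,e
def pot(tag,n,z=.25):
    # flange edge: strongest grey-level edge of known radius, found over centre (and radius, as check)
    im=cv2.cvtColor(rect(tag,n,z),cv2.COLOR_BGR2LAB).astype(np.float32);im=cv2.GaussianBlur(im,(0,0),1.5)
    g=sum(cv2.Sobel(im[...,i],cv2.CV_32F,1,0)**2+cv2.Sobel(im[...,i],cv2.CV_32F,0,1)**2 for i in range(3))**.5
    g=np.minimum(g,np.percentile(g,97));a=np.radians(np.arange(0,360,2));best=[]
    cs=np.arange(-.05,.0501,.001)
    for r in np.arange(.068,.080,.001):
        for x in cs:
            for y in cs:
                u=((x+r*np.cos(a)+.2)/.0005).astype(int);v=((.2-y-r*np.sin(a))/.0005).astype(int)
                best.append((g[v,u].mean(),x+C0[0],y+C0[1],r))
    best.sort(reverse=True);return np.round(best[:5],4)
if __name__=='__main__':
    for n in ['wrist','scene','side']:
        if len(sys.argv)>2 and n not in sys.argv[2:]: continue
        print(n,'stove',stove(sys.argv[1],n));print(pot(sys.argv[1],n))
E
python3 fit.py w1
```

```text
wrist stove (array([ 0.54656283, -0.10546756,  0.10727069]), np.float64(0.00023862956061514173))
[[ 1.011837e+02  5.630000e-01 -1.200000e-01  7.500000e-02]
 [ 1.006875e+02  5.640000e-01 -1.200000e-01  7.500000e-02]
 [ 1.003843e+02  5.630000e-01 -1.190000e-01  7.500000e-02]
 [ 9.985580e+01  5.640000e-01 -1.190000e-01  7.500000e-02]
 [ 8.988100e+01  5.640000e-01 -1.190000e-01  7.400000e-02]]
scene stove (array([ 0.54861153, -0.10240744,  0.1075055 ]), np.float64(0.00047736299068411314))
[[40.5791  0.563  -0.118   0.075 ]
 [40.074   0.564  -0.118   0.075 ]
 [39.8732  0.564  -0.119   0.075 ]
 [39.8519  0.563  -0.119   0.075 ]
 [39.6404  0.562  -0.118   0.075 ]]
side stove (array([ 0.54404145, -0.10189652,  0.10756029]), np.float64(0.0005638992548918365))
[[31.6894  0.563  -0.118   0.075 ]
 [31.5338  0.563  -0.119   0.075 ]
 [31.19    0.564  -0.119   0.075 ]
 [30.8558  0.564  -0.118   0.075 ]
 [30.7163  0.563  -0.118   0.074 ]]
```

```bash
python3 -m jog '[{"x":-25,"y":22,"z":0,"turn":-0.18,"grip":-1},{"x":-50,"y":44,"z":0,"turn":-0.36,"grip":-1},{"x":-75,"y":66,"z":0,"turn":-0.54,"grip":-1},{"x":-100,"y":88,"z":0,"turn":-0.72,"grip":-1},{"x":-124,"y":108,"z":0,"turn":-0.9,"grip":-1}]' 20
python3 -m jog '[{"x":0,"y":0,"z":30,"turn":0,"grip":-1},{"x":0,"y":0,"z":80,"turn":0,"grip":-1},{"x":0,"y":0,"z":120,"turn":0,"grip":-1},{"x":0,"y":0,"z":120,"turn":0,"grip":-1},{"x":0,"y":0,"z":120,"turn":0,"grip":-1}]'
python3 look.py w2; python3 -c "from plant import ctrl;print(ctrl.tcp_to_tips)"
```

```text
time_s: 1.95
tool_pos: [0.6588, -0.1942, 0.4528]
orientation: [-3.141, -0.001, 2.478]
force: [0.6, 0.5, 0.4]
gripper_width: -0.0
gripper_force: 0.0
time_s: 2.58
tool_pos: [0.6585, -0.1938, 0.3357]
orientation: [3.141, 0.003, 2.471]
force: [-0.3, 0.0, 0.9]
gripper_width: 0.001
gripper_force: 0.0
2.575 [ 0.65852958 -0.19380394  0.33572082] [3.14057117 0.00317672 2.47129416] [-0.29344996  0.0185127   0.92768168]
0.022
```

View pics/w2.png

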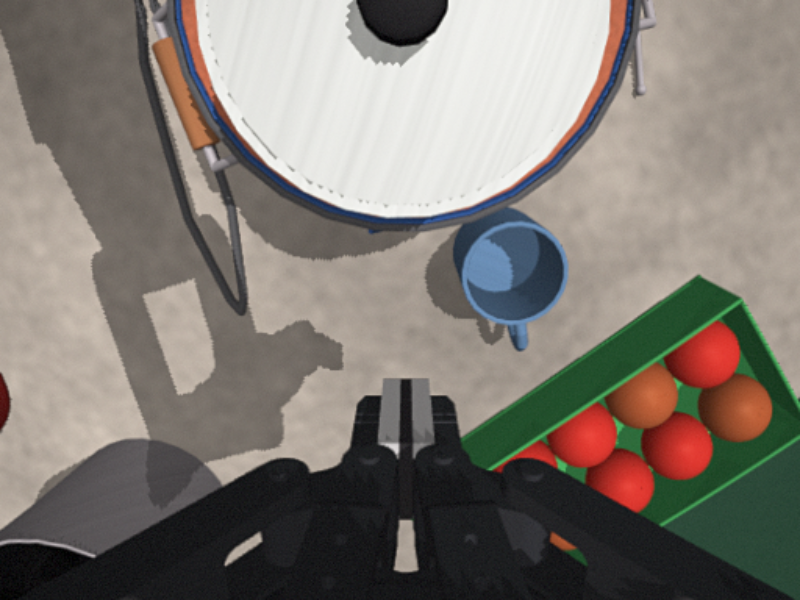

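The pot is dead ahead of the closed fingers: its edge is at about (405,205) and the fingers are at column 405. The mug, box and tongs are all well below finger height. I'll descend and approach.

```bash
python3 -m jog '[{"x":0,"y":0,"z":30,"turn":0,"grip":-1},{"x":0,"y":0,"z":60,"turn":0,"grip":-1},{"x":0,"y":0,"z":84,"turn":0,"grip":-1},{"x":0,"y":0,"z":84,"turn":0,"grip":-1},{"x":0,"y":0,"z":84,"turn":0,"grip":-1}]'
python3 -m jog '[{"x":8,"y":0,"z":0,"turn":0,"grip":-1},{"x":16,"y":0,"z":0,"turn":0,"grip":-1},{"x":22,"y":0,"z":0,"turn":0,"grip":-1},{"x":25,"y":0,"z":0,"turn":0,"grip":-1},{"x":25,"y":0,"z":0,"turn":0,"grip":-1}]'
python3 -m jog '[{"x":2,"y":0,"z":0,"turn":0,"grip":-1},{"x":4,"y":0,"z":0,"turn":0,"grip":-1},{"x":6,"y":0,"z":0,"turn":0,"grip":-1},{"x":7,"y":0,"z":0,"turn":0,"grip":-1},{"x":7,"y":0,"z":0,"turn":0,"grip":-1}]'
python3 look.py w3; python3 fit.py w3 wrist
```

```text
time_s: 3.35
tool_pos: [0.6589, -0.1943, 0.252]
orientation: [3.14, 0.004, 2.471]
force: [-0.0, -0.5, 0.3]
gripper_width: 0.004
gripper_force: 0.0
time_s: 3.98
tool_pos: [0.6383, -0.1783, 0.2495]
orientation: [3.142, 0.0, 2.471]
force: [0.3, -0.7, 0.0]
gripper_width: 0.004
gripper_force: 0.0
time_s: 4.6
tool_pos: [0.6329, -0.1741, 0.2494]
orientation: [3.142, 0.0, 2.471]
force: [0.4, -0.0, 0.1]
gripper_width: 0.001
gripper_force: 0.0
4.6 [ 0.6329288  -0.17405685  0.24942666] [3.14150063e+00 1.93101370e-04 2.47088014e+00] [ 0.3756056  -0.00389703  0.08356516]Traceback (most recent call last):
  File "fit.py", line 50, in <module>
    print(n,'stove',stove(sys.argv[1],n));print(pot(sys.argv[1],n))
                    ~~~~~^^^^^^^^^^^^^^^
  File "fit.py", line 33, in stove
    p=outer(m,c,.115);q,e=circ(p);c=q[:2]
  File "fit.py", line 26, in outer
    m=mask[((half-p[:,1])/s).astype(int),((p[:,0]+half)/s).astype(int)]
      ~~~~^^^^^^^^^^^^^^^^^^^^^^^^^^^^^^^^^^^^^^^^^^^^^^^^^^^^^^^^^^^^^
IndexError: index 800 is out of bounds for axis 1 with size 800
```

```bash
python3 -m jog '[{"x":1,"y":0,"z":0,"turn":0,"grip":-1},{"x":2,"y":0,"z":0,"turn":0,"grip":-1},{"x":3,"y":0,"z":0,"turn":0,"grip":-1},{"x":4,"y":0,"z":0,"turn":0,"grip":-1},{"x":5,"y":0,"z":0,"turn":0,"grip":-1}]'
python3 -m jog '[{"x":1,"y":0,"z":0,"turn":0,"grip":-1},{"x":2,"y":0,"z":0,"turn":0,"grip":-1},{"x":3,"y":0,"z":0,"turn":0,"grip":-1},{"x":4,"y":0,"z":0,"turn":0,"grip":-1},{"x":5,"y":0,"z":0,"turn":0,"grip":-1}]'
python3 look.py w4
```

```text
time_s: 5.38
tool_pos: [0.6292, -0.1712, 0.2494]
orientation: [3.142, 0.001, 2.471]
force: [1.1, -0.5, -0.4]
gripper_width: -0.0
gripper_force: 0.8
time_s: 6.0
tool_pos: [0.6251, -0.1679, 0.2494]
orientation: [3.142, 0.0, 2.471]
force: [1.1, -1.2, 0.2]
gripper_width: 0.002
gripper_force: 0.8
6.0 [ 0.62508459 -0.16787564  0.24938667] [3.14151027e+00 1.78182939e-04 2.47078732e+00] [ 1.13903884 -1.19620044  0.16946482]
```

View pics/w4.png

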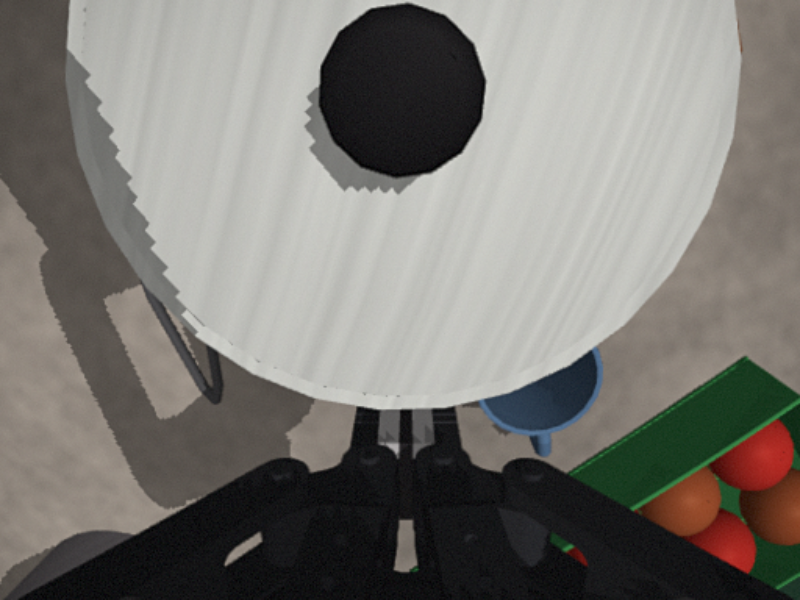

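The fingers are on the flange edge at about (405,408), centred under the knob at (402,90), pushing with about 1.6 N. The pot is sliding, so I'll continue.

```bash
python3 -m jog '[{"x":1,"y":0,"z":0,"turn":0,"grip":-1},{"x":2,"y":0,"z":0,"turn":0,"grip":-1},{"x":3,"y":0,"z":0,"turn":0,"grip":-1},{"x":4,"y":0,"z":0,"turn":0,"grip":-1},{"x":5,"y":0,"z":0,"turn":0,"grip":-1}]'
python3 -m jog '[{"x":1,"y":0,"z":0,"turn":0,"grip":-1},{"x":2,"y":0,"z":0,"turn":0,"grip":-1},{"x":3,"y":0,"z":0,"turn":0,"grip":-1},{"x":4,"y":0,"z":0,"turn":0,"grip":-1},{"x":5,"y":0,"z":0,"turn":0,"grip":-1}]'
python3 look.py w5; python3 fit.py w5 scene; python3 fit.py w5 side
```

```text
time_s: 6.78
tool_pos: [0.6212, -0.1648, 0.2494]
orientation: [3.142, 0.0, 2.471]
force: [1.6, -1.3, -0.1]
gripper_width: -0.0
gripper_force: 0.9
time_s: 7.4
tool_pos: [0.6172, -0.1617, 0.2494]
orientation: [3.142, 0.0, 2.471]
force: [1.6, -0.7, -0.1]
gripper_width: -0.003
gripper_force: 0.9
7.4 [ 0.6172327  -0.1616563   0.24937237] [3.14154094e+00 1.42009970e-04 2.47076390e+00] [ 1.64337003 -0.67704946 -0.06114239]
scene stove (array([ 0.54888841, -0.10221753,  0.10731608]), np.float64(0.00046046980346286376))
[[47.7556  0.55   -0.107   0.074 ]
 [47.1012  0.549  -0.107   0.075 ]
 [46.9377  0.55   -0.106   0.074 ]
 [46.8964  0.549  -0.108   0.075 ]
 [46.7316  0.55   -0.108   0.075 ]]
side stove (array([ 0.54406689, -0.10176562,  0.10740919]), np.float64(0.000586520674549923))
[[42.7199  0.55   -0.109   0.075 ]
 [42.5417  0.55   -0.108   0.075 ]
 [42.419   0.549  -0.108   0.075 ]
 [42.3448  0.549  -0.109   0.075 ]
 [42.1502  0.549  -0.109   0.076 ]]
```

```bash
python3 -m jog '[{"x":1,"y":0,"z":0,"turn":0,"grip":-1},{"x":2,"y":0,"z":0,"turn":0,"grip":-1},{"x":3,"y":0,"z":0,"turn":0,"grip":-1},{"x":4,"y":0,"z":0,"turn":0,"grip":-1},{"x":4,"y":0,"z":0,"turn":0,"grip":-1}]'
python3 -m jog '[{"x":-5,"y":0,"z":0,"turn":0,"grip":-1},{"x":-20,"y":0,"z":0,"turn":0,"grip":-1},{"x":-40,"y":0,"z":-5,"turn":0,"grip":-1},{"x":-40,"y":0,"z":-60,"turn":0,"grip":-1},{"x":-40,"y":0,"z":-120,"turn":0,"grip":-1}]'
python3 -m jog '[{"x":0,"y":0,"z":-50,"turn":0,"grip":-1},{"x":40,"y":0,"z":-100,"turn":0,"grip":-1},{"x":30,"y":0,"z":-100,"turn":0,"grip":-1},{"x":30,"y":0,"z":-100,"turn":0,"grip":-1},{"x":30,"y":0,"z":-100,"turn":0,"grip":-1}]'
python3 look.py w6; python3 fit.py w6
```

```text
time_s: 8.18
tool_pos: [0.614, -0.1591, 0.2493]
orientation: [-3.142, -0.0, 2.471]
force: [0.3, -1.0, 0.1]
gripper_width: -0.003
gripper_force: 0.6
time_s: 8.8
tool_pos: [0.6452, -0.1841, 0.3686]
orientation: [-3.14, -0.005, 2.471]
force: [1.2, 0.2, -0.5]
gripper_width: 0.005
gripper_force: 0.0
time_s: 9.43
tool_pos: [0.6222, -0.1656, 0.4672]
orientation: [-3.14, -0.004, 2.471]
force: [-0.1, -0.3, -0.1]
gripper_width: -0.002
gripper_force: 0.0
9.425 [ 0.62219823 -0.16556801  0.46721069] [-3.14043785 -0.00377597  2.47068591] [-0.11179784 -0.25583509 -0.13338884]
wrist stove (array([ 0.5465114 , -0.1059631 ,  0.10731912]), np.float64(0.00023884781983718462))
[[ 9.51623e+01  5.47000e-01 -1.08000e-01  7.50000e-02]
 [ 9.49635e+01  5.47000e-01 -1.07000e-01  7.50000e-02]
 [ 9.41093e+01  5.46000e-01 -1.07000e-01  7.50000e-02]
 [ 8.96697e+01  5.46000e-01 -1.08000e-01  7.50000e-02]
 [ 8.90131e+01  5.47000e-01 -1.07000e-01  7.40000e-02]]
scene stove (array([ 0.54891554, -0.10250711,  0.107437  ]), np.float64(0.00040904327399828716))
[[49.0258  0.546  -0.106   0.075 ]
 [48.595   0.547  -0.107   0.075 ]
 [48.4869  0.547  -0.106   0.075 ]
 [48.4841  0.546  -0.107   0.075 ]
 [48.3549  0.545  -0.106   0.075 ]]
side stove (array([ 0.54409822, -0.10191082,  0.10748636]), np.float64(0.0005093804937385399))
[[42.599   0.546  -0.107   0.076 ]
 [42.3927  0.546  -0.106   0.076 ]
 [41.9761  0.546  -0.106   0.075 ]
 [41.6895  0.546  -0.107   0.075 ]
 [41.6616  0.547  -0.107   0.075 ]]
```

View pics/w6.png

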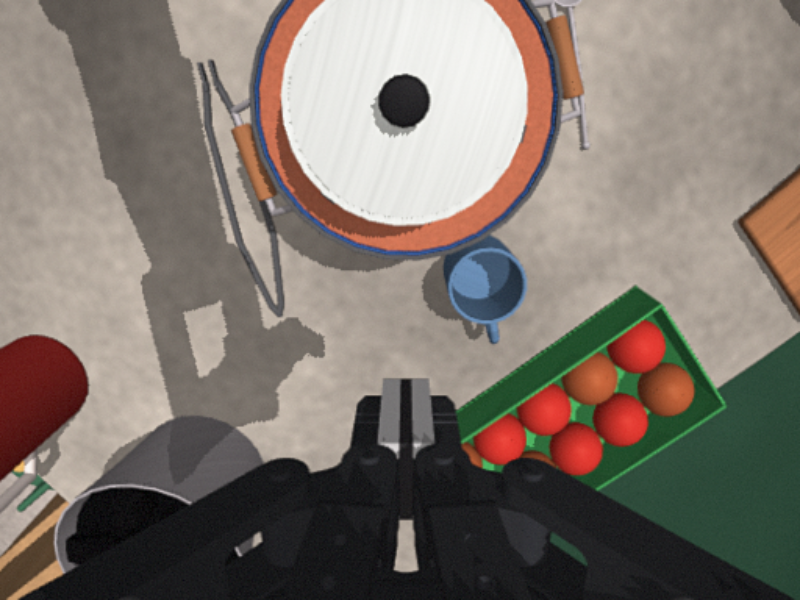

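The pot (knob at about (404,100)) sits concentric in the stove rim, with its lid seated. The fit puts it 1–2 mm from the stove's axis. The robot is clear, so I'm handing in.

```bash
python3 -c "from plant import ctrl;print(ctrl.job_done())"
```

```text
the job is handed in; nothing more can be done
None
```

I slid the pot about 21 mm with light fingertip pushes of roughly 2 N; it now measures within about 2 mm of the stove's axis with its lid seated, the arm is drawn back clear, and the job is handed in (no verdict was returned).

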